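Spent battery pack into the self-closing collecting box

TASK

The spent battery pack with the red tape has been left on the loading shelf of the steel collecting box, whose red lid is spring-closed. Lift the lid with one finger and hold it up while the other finger pushes the pack along the shelf and in under it, without forcing the lid with the pack; keep the lid up until the pack has dropped down the chute, then come away so that the lid springs fully shut. Do not pick the pack up, only push it, and leave the other loose things on the bench where they are.

Things in the scene. Friction and masses are not known exactly. Their poses are not given: they have to be found in the camera images.
- bin: steel collecting box for spent packs, grey with yellow panels, fixed to the bench. Origin: on the bench (z = 0) below the middle of the mouth's front rim. x points from the loading shelf to the hopper (the push direction), y along the rim, z up. The shelf is the flat box top at z = 100 mm, from x = -160 mm to the rim at x = 0, 190 mm wide, with folded edges 10 mm high along its two sides only
- rim_mid (a point): middle of the mouth's front rim, at shelf height (100 mm above the bench), where the shelf ends. Behind it lies the hopper: 100 mm long, 178 mm wide inside, a 48 degree chute going down from the rim to a rubber floor 8 mm above the bench. A pack pushed until its middle is 5 to 15 mm past the rim tips in and slides down by itself
- lid: red sheet-steel lid with a steel handle. Origin on the hinge axis, at x = 104, y = 0, z = 108 mm in the box's frame (far end of the hopper), parallel to the box's y; axes as the box's when shut. It reaches 110 mm from the hinge towards the shelf, 196 mm wide; its top is 5 mm above the axis, its folded front edge hangs 10 mm above the shelf when shut, so the pack does not pass
- lid_hinge (a joint): opening angle of the lid, rad: 0 shut, growing as its front edge swings up and away from the shelf; stop at 1.25. Spring and weight shut it from any angle: a push of about 3 to 4 N at the handle, square to the line to the hinge, holds it up. Its front edge clears the pack's height from about 0.2 rad
- handle_mid (a point): middle of the lid's handle: a level bar along the box's y on two slanting struts, 128 mm of it sheathed by a loose black tube, 13 mm thick, that turns freely, so it rolls along a finger. Shut, it is 68 mm above the shelf (168 mm above the bench) and 12 mm before the rim, free to hook from the shelf side; 48 mm of space down to the lid. Pushing it forward or up opens the lid
- pack: spent battery pack: black block, red trim and red tape, 66 mm (its x) by 54 mm (its y) by 28 mm high (lower 22 mm full size, on it a grey part 56 x 36 mm), 0.18 to 0.35 kg. Origin: centre of its underside. It lies flat on the shelf, its x towards the rim (turned up to 0.3 rad), its middle 75 to 105 mm before the rim and up to 20 mm off the box's middle line
- good_pack: the same kind of pack with green trim and no tape, still good, on the bench beside the box: leave alone. Origin: centre of its underside
- jar: glass screw jar, 64 mm wide, 85 mm high, on the bench beside the box: leave alone. Origin: centre of its underside
- tin: blue tin, 80 mm wide, 95 mm high, on the bench beside the box: leave alone. Origin: centre of its underside
- screwdriver: screwdriver with red handle lying on the bench: leave alone
- hammer: hammer with wooden handle lying on the bench: leave alone
- tape: yellow tape measure, 66 x 36 x 62 mm, on the bench beside the box: leave alone. Origin: centre of its underside
There are look-alikes about, which are no part of the job. Leave any purple look-alike of the pack alone.

How it is judged:
On the way, in this order (a step that is already met when the one before it is completed fails the run):
1. a finger holds the lid up while the pack is still on the shelf (value of joint lid_hinge above 0.12 rad and contact force between the fingers and lid above 0.3 N and x of pack in the frame of bin below -0.03 m and z of pack in the frame of bin above 0.095 m), for 0.1 s.
2. the pack is pushed in under the lid by a finger while a finger holds the lid up (x of pack in the frame of bin above -0.025 m and z of pack in the frame of bin above 0.08 m and contact force between the fingers and pack above 0.05 N and contact force between the fingers and lid above 0.3 N and value of joint lid_hinge above 0.2 rad), for 0.05 s.
3. the pack has gone over the rim and down into the hopper with the lid still held up by a finger (x of pack in the frame of bin above 0.01 m and z of pack in the frame of bin below 0.08 m and value of joint lid_hinge above 0.2 rad and contact force between the fingers and lid above 0.3 N), for 0.1 s.
At the end, for the whole second after the job is handed in: the spent pack lies at rest inside the hopper, at least 20 mm below the shelf, and the lid is shut (within 0.03 rad) (x of pack in the frame of bin between 0.01 and 0.13 m and y of pack in the frame of bin between -0.09 and 0.09 m and z of pack in the frame of bin below 0.08 m and linear speed of pack below 0.02 m/s and value of joint lid_hinge below 0.03 rad); the robot touches nothing.
It fails at once if the pack was lifted off the shelf (z of pack in the frame of bin above 0.115 m and x of pack in the frame of bin below 0 m).
It fails at once if the pack was lifted or carried over the mouth (z of pack in the frame of bin above 0.125 m).
It fails at once if the pack was forced against the lid before it was over the rim (contact force between pack and lid above 3 N and x of pack in the frame of bin below 0 m).
It fails at once if the pack fell off the shelf (z of pack in the frame of bin below 0.09 m and x of pack in the frame of bin below -0.02 m).
It fails at once if another loose thing on the bench was moved (distance of any of good_pack, jar, tin, screwdriver, hammer, tape from where it was at the start of the episode above 0.015 m).
It also fails if it takes over 38 s, if anything falls off the work surface, if the arm or the gripper's body presses on something with over 40 N, if the wrist force passes 120 N, or if a joint passes its speed limit or range.

ROBOT

A 6-joint arm with a two-finger parallel gripper is mounted at the origin on the work surface. World frame = base frame: x ahead of the robot, y to its left, z up, the work surface at z = 0. Lengths are in m, angles in rad, forces in N, time in s.
With the tool pointing down it reaches from about 0.3 to 0.85 m from the base axis. Payload 5.4 kg.
Tool frame: the origin (TCP) lies at the centre of the arm's flange, where the gripper is bolted on; the fingertips stand 173 mm ahead of it and the grasp point (between the pads) lies 155 mm ahead of it; z points along the fingers, x is the direction in which the jaws open and shut, and the axes are right-handed (so a half turn about z gives the same grasp; the last joint's range is limited). The gripper opens to 85 mm and grips with 20 to 120 N. Pads are 22 mm wide; open, the fingers measure 114 mm over their backs; the gripper's body (76 mm by 85 mm) begins 54 mm behind the grasp point. The pads swing forward as they close: fully open they stand 13 mm farther back than shut.
Start: joints at [-1.557, 0.158, 1.597, -0, 1.386, -0.21], TCP at [0.128, -0.561, 0.405] pointing down, gripper open.
Joint ranges: [-2.91, 2.91], [-0.94, 2.29], [0.18, 2.7], [-1.29, 4.43], [0.17, 2.64], [-3, 3]. Speed limits (rad/s): [2.57, 2.57, 3.14, 3.14, 3.14, 3.14].

INTERFACE

Orientations are given as a 3x3 rotation matrix whose columns are the frame's x, y, z axes.
In Python, from rig import reach, line_to, goto_joints, open_gripper, grasp, sleep, ik, read_camera, get_calibration, MotionError, hand_in, read_time_s, read_qpos, read_qd, read_joint_torque, read_eef_pos, read_ee_rot, read_force, read_moment, read_finger_gap gives the robot as it stands. The module is installed in compiled form; this text tells all that it offers. Calls block until the motion is done:
- reach(position, orientation): joint-space move of the TCP to a pose.
- line_to(position, rotation=None, vel=0.15, f_stop=None): straight line of the TCP; rotation=None keeps the orientation; vel is the mean speed in m/s. With f_stop (N) it stops when the force on the tool has changed by that much, and returns True; else False.
- goto_joints(angles): joint-space move.
- open_gripper() and grasp(): open the fingers fully, or close them until they stop; the grip force is fixed at half the most.
- sleep(seconds).
- ik(position, orientation): joint angles nearest the present ones, or None.
- read_camera(name): name is "side" or "top"; returns (picture, depth): 400x640x3 uint8, red, green, blue; 400x640 float32, m along the optical axis (not along the pixel's ray), 0 where there is no reading.
- get_calibration(name): a dict with "K" (3x3 intrinsics, pixels), "xyz" and "attitude" of the camera in the world. Camera axes: x right, y up, looking along -z (the intrinsics and any distortion apply to the point x, -y, -z); pixel columns grow to the right and rows downward; lengths in m; the calibration is good to about 2 mm. A picture is of the moment at which its call begins. get_calibration takes no time and is no camera call.
A pose or a line that the arm cannot do raises MotionError and nothing moves.
- hand_in(): hands the job in, once; it reports no verdict.
Readings, each from a call of its own:
- read_time_s(): time.
- read_qpos(): joint angles.
- read_qd(): joint speeds.
- read_joint_torque(): joint torques, N m.
- read_eef_pos(): TCP position.
- read_ee_rot(): TCP orientation.
- read_force(): force on the tool from outside, world axes, zero at the start.
- read_moment(): the same for the moment, N m.
- read_finger_gap(): finger opening in m.
Only numpy, scipy, OpenCV 4.12 (cv2) and the standard library are available. Lean on these libraries where they do the work, as an engineer would, in place of code of your own. Each camera call takes 0.05 s, during which the arm holds its last target.

## Working session

There is one attempt and no reset: what is moved stays moved. The work goes in short steps, each a Python script; the robot and the scene stay as the last script left them, time stands still between calls to the robot, and variables do not carry over. Pictures are saved under pics/ and viewed, and the job is handed in when it is done.

```bash
ls; mkdir -p pics
python3 - <<'E'
from rig import *
import numpy as np,cv2
for n in("side","top"):
    p,d=read_camera(n); cv2.imwrite(f"pics/{n}0.png",p[:,:,::-1]); np.savez(f"{n}0.npz",p=p,d=d)
    print(n,get_calibration(n))
print(read_time_s(),read_finger_gap(),read_eef_pos(),read_ee_rot())
E
```

```text
pics
side {'K': array([[399.27944254,   0.        , 315.1398553 ],
       [  0.        , 399.27944254, 206.278873  ],
       [  0.        ,   0.        ,   1.        ]]), 'xyz': array([0.56882402, 0.89561536, 0.92813002]), 'attitude': array([[-0.99712455,  0.06547113, -0.03815979],
       [-0.07235853, -0.6729733 ,  0.736119  ],
       [ 0.02251402,  0.73676351,  0.67577559]])}
top {'K': array([[369.79232012,   0.        , 321.9510739 ],
       [  0.        , 369.79232012, 201.58130988],
       [  0.        ,   0.        ,   1.        ]]), 'xyz': array([ 0.51979425, -0.01527008,  1.05913521]), 'attitude': array([[-0.02935387,  0.99427489, -0.10274144],
       [-0.99934023, -0.03139106, -0.01826763],
       [-0.0213882 ,  0.10213743,  0.99454034]])}
0.1 0.08522430706357385 [ 0.127595   -0.56041331  0.40381827] [[ 2.21923871e-01 -9.75063995e-01  9.60603111e-06]
 [-9.75062596e-01 -2.21923536e-01  1.69646280e-03]
 [-1.65202799e-03 -3.85852074e-04 -9.99998561e-01]]
```

View pics/side0.png

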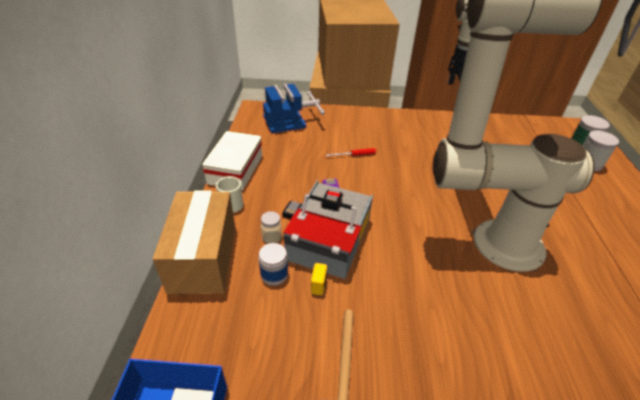

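View pics/top0.png

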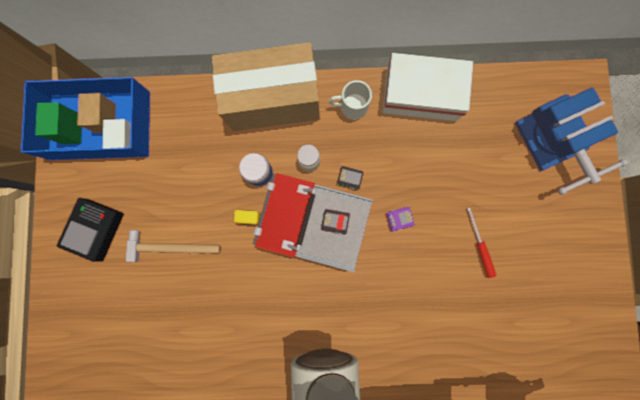

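Run:
```python
import numpy as np,cv2
p=cv2.imread("pics/top0.png")[140:290,220:420]; cv2.imwrite("pics/topc.png",cv2.resize(p,None,fx=4,fy=4,interpolation=cv2.INTER_CUBIC))
p=cv2.imread("pics/side0.png")[170:300,250:390]; cv2.imwrite("pics/sidec.png",cv2.resize(p,None,fx=4.5,fy=4.5,interpolation=cv2.INTER_CUBIC))
```

```text
(no output)
```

View pics/topc.png

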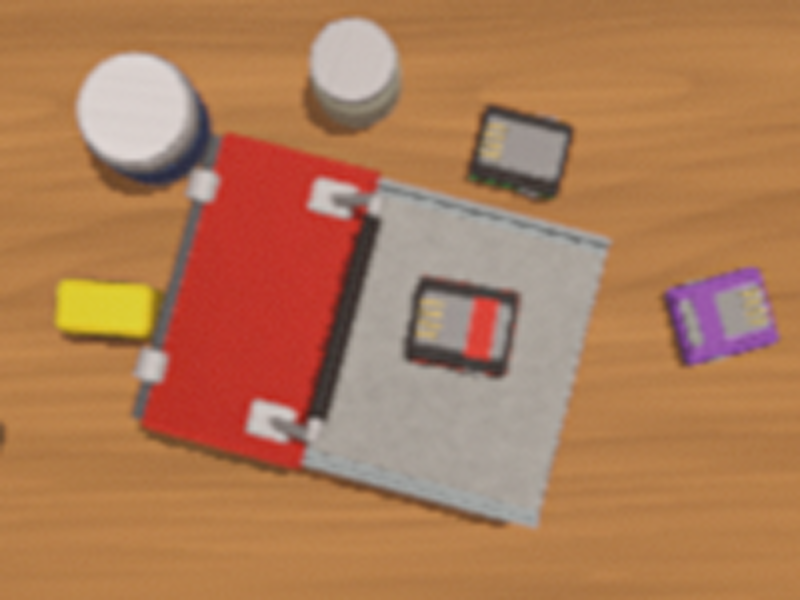

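View pics/sidec.png

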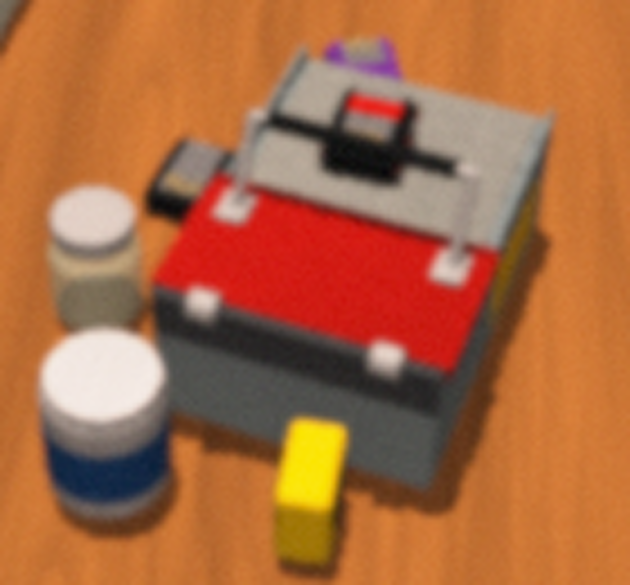

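```bash
cat > cam.py <<'E'
import numpy as np
from rig import get_calibration
from scipy.optimize import least_squares
def proj(n,P):
    c=get_calibration(n); q=(np.atleast_2d(P)-c["xyz"])@c["attitude"]
    q=q*[1,-1,-1]; u=q@c["K"].T; return u[:,:2]/u[:,2:]
def unproj(n,uv,z):
    c=get_calibration(n); r=np.linalg.inv(c["K"])@np.array([uv[0],uv[1],1]); r=c["attitude"]@(r*[1,-1,-1])
    return c["xyz"]+r*(z-c["xyz"][2])/r[2]
def toW(b,P):
    x,y,t=b; P=np.atleast_2d(P); c,s=np.cos(t),np.sin(t)
    return np.c_[x+c*P[:,0]-s*P[:,1],y+s*P[:,0]+c*P[:,1],P[:,2]]
E
python3 - <<'E'
from cam import *
t=lambda a:np.array(a)/4+[220,140]-.4
s=lambda a:np.array(a)/4.5+[250,170]-.4
P=np.array([[-.16,-.095,.11],[-.16,.095,.11],[-.012,-.064,.168],[-.012,.064,.168],[-.006,.098,.113],[-.006,-.098,.113]])
T=t([[609,239],[538,525],[373,219],[318,419],[303,468],[380,178]])
S=s([[303,50],[550,116],[272,121],[455,170],[497,248],[218,165]])
S=S;
fT=lambda b:(proj("top",toW(b,P))-T)
# side: lid front y+ corner; tube ends
fS=lambda b:(proj("side",toW(b,P))-S)
b0=[.5,0,1.5]
for f in(fT,fS,lambda b:np.r_[fT(b),fS(b)]):
    r=least_squares(lambda b:f(b).ravel(),b0,loss="soft_l1"); print(r.x); print(f(r.x).round(1).tolist())
b=r.x
np.save("bin.npy",b)
# pack top 0.128 & 0.122 edges
d=np.load("top0.npz")["d"]
ri=lambda w:((lambda q:np.array([np.cos(b[2])*q[0]+np.sin(b[2])*q[1],-np.sin(b[2])*q[0]+np.cos(b[2])*q[1]]))(w[:2]-b[:2]))
for c in([422,277],[518,292],[503,374],[407,359]): print(ri(unproj("top",t(c),.122)))
print(ri(unproj("top",t([462,327]),.125)), d[222,335])
for nm,c,z in(("good",[520,150],.028),("jar",[355,60],.085),("tin",[137,105],.095),("tape",[107,310],.062)): 
  w=unproj("top",t(c),z);print(nm,w,ri(w))
E
```

```text
[0.57388561 0.0527157  1.2865862 ]
[[0.4, -0.3], [0.2, 0.6], [-0.3, -0.7], [-0.1, 0.6], [-0.3, 0.5], [0.1, -1.0]]
[0.57518472 0.05505996 1.27096902]
[[-0.0, -1.3], [1.3, -1.2], [-1.1, -0.7], [0.4, 0.0], [0.1, 1.1], [-0.5, 1.7]]
[0.57431884 0.05299802 1.28268331]
[[0.4, -0.2], [-0.2, 0.6], [-0.3, -0.8], [-0.3, 0.4], [-0.5, 0.3], [0.1, -1.2], [-0.4, -1.6], [1.1, -2.0], [-0.9, -1.0], [0.7, -0.6], [0.5, 0.4], [-0.4, 1.5]]
[-0.04943463 -0.0391229 ]
[-0.11074486 -0.04536827]
[-0.11449408  0.00723532]
[-0.05352603  0.01357398]
[-0.08202246 -0.01470046] 0.92937
good [ 0.69318658 -0.0762704   0.028     ] [-0.09016471 -0.15069901]
jar [0.7483772  0.03541979 0.085     ] [ 0.03260387 -0.17187873]
tin [0.7205576  0.18063084 0.095     ] [ 0.16392481 -0.10394501]
tape [0.58699184 0.20922565 0.062     ] [0.15338915 0.03224043]
```

The spent pack is the black block with red tape on the shelf, at top pixel (335,222). There are two look-alikes: the green-trim good pack at (350,177) and the purple one at (400,218), and I'll leave both alone. The close crop confirms the red tape. Next I'm planning the geometry and checking reachability.

```bash
cat > plan.py <<'E'
import numpy as np
from scipy.optimize import brentq
b=np.array([0.5741,0.0529,1.285]); YP=-0.016
ex=np.array([np.cos(b[2]),np.sin(b[2]),0]); ey=np.array([-ex[1],ex[0],0]); ez=np.array([0,0,1.])
O=np.array([b[0],b[1],0])
def pose(Ix,Iz,phi,d,sg,y=YP):
    """I = inner tip corner of rear finger, box frame; phi deg below horizontal"""
    f=np.radians(phi); a=np.cos(f)*ex-np.sin(f)*ez; n=np.sin(f)*ex+np.cos(f)*ez
    R=np.c_[sg*n,np.cross(a,sg*n),a]
    return O+Ix*ex+y*ey+Iz*ez+.0425*n-d*a,R
def lid(Ix,Iz,phi):
    f=np.radians(phi); a=np.array([np.cos(f),-np.sin(f)]); n=np.array([np.sin(f),np.cos(f)])
    th=np.linspace(0,1.25,500); al=np.arctan2(.06,.116)+th
    H=np.c_[.104-.1306*np.cos(al),.108+.1306*np.sin(al)]-[Ix,Iz]
    g=H@n-.106   # >=0: free of finger
    i=np.argmax(g>=0)
    return th[i],-(H[i]@a),np.degrees(al[i])
E
python3 - <<'E'
from plan import *
from rig import ik
for x,phi in[(-.125,75),(-.106,75),(-.09,73),(-.08,70),(-.07,66),(-.06,62),(-.05,58),(-.04,54),(-.03,50),(-.02,48),(-.012,46)]:
    z=.105+.0145*np.cos(np.radians(phi))
    print(x,phi,np.round(lid(x,z,phi),3),[None if (q:=ik(*pose(x,z,phi,.165,s))) is None else np.round(q,2).tolist() for s in(1,-1)])
E
```

```text
-0.125 75 [ 0.     0.028 27.35 ] [[-0.41, 0.24, 1.77, 0.28, 1.18, -1.81], [-0.41, 0.24, 1.77, 0.28, 1.18, 1.33]]
-0.106 75 [ 0.     0.033 27.35 ] [[-0.38, 0.25, 1.77, 0.28, 1.17, -1.78], [-0.38, 0.25, 1.77, 0.28, 1.17, 1.36]]
-0.09 73 [ 0.148  0.046 35.818] [[-0.37, 0.25, 1.76, 0.32, 1.17, -1.78], [-0.37, 0.25, 1.76, 0.32, 1.17, 1.36]]
-0.08 70 [ 0.213  0.048 39.55 ] [[-0.38, 0.25, 1.77, 0.38, 1.18, -1.82], [-0.38, 0.25, 1.77, 0.38, 1.18, 1.33]]
-0.07 66 [ 0.268  0.047 42.707] [[-0.39, 0.26, 1.77, 0.45, 1.2, -1.86], [-0.39, 0.26, 1.77, 0.45, 1.2, 1.28]]
-0.06 62 [3.1800e-01 4.5000e-02 4.5578e+01] [[-0.41, 0.26, 1.78, 0.52, 1.22, -1.91], [-0.41, 0.26, 1.78, 0.52, 1.22, 1.23]]
-0.05 58 [3.6600e-01 4.3000e-02 4.8305e+01] [[-0.43, 0.27, 1.78, 0.59, 1.24, -1.95], [-0.43, 0.27, 1.78, 0.59, 1.24, 1.19]]
-0.04 54 [4.1100e-01 4.1000e-02 5.0888e+01] [[-0.45, 0.28, 1.79, 0.66, 1.26, -2.0], [-0.45, 0.28, 1.79, 0.66, 1.26, 1.14]]
-0.03 50 [4.5300e-01 3.9000e-02 5.3328e+01] [[-0.46, 0.29, 1.79, 0.72, 1.29, -2.04], [-0.46, 0.29, 1.79, 0.72, 1.29, 1.1]]
-0.02 48 [5.0400e-01 4.1000e-02 5.6199e+01] [[-0.46, 0.3, 1.8, 0.76, 1.29, -2.05], [-0.46, 0.3, 1.8, 0.76, 1.29, 1.09]]
-0.012 46 [5.3900e-01 4.2000e-02 5.8208e+01] [[-0.46, 0.31, 1.8, 0.79, 1.3, -2.07], [-0.46, 0.31, 1.8, 0.79, 1.3, 1.07]]
```

Run:
```python
from plan import *
from rig import *
import cv2
p,R=pose(-.130,.21,75,.173,-1)
reach(p,R); print(read_time_s(),read_eef_pos()-p,read_force())
for n in("side","top"):
    im,d=read_camera(n); np.savez(f"{n}1.npz",p=im,d=d)
    c=im[100:260,240:440] if n=="side" else im[140:300,220:420]
    cv2.imwrite(f"pics/{n}1.png",cv2.resize(c[:,:,::-1],None,fx=3.7,fy=3.7,interpolation=cv2.INTER_CUBIC))
```

```text
2.5083 [-3.59111878e-05 -6.82839346e-04  4.77974257e-05] [ 0.3318089  -0.36113496 -0.89339797]
```

View pics/side1.png

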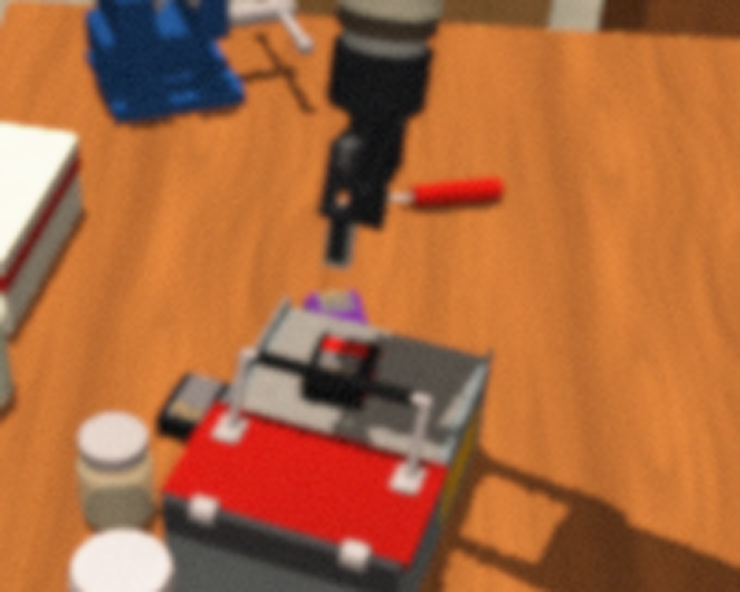

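View pics/top1.png

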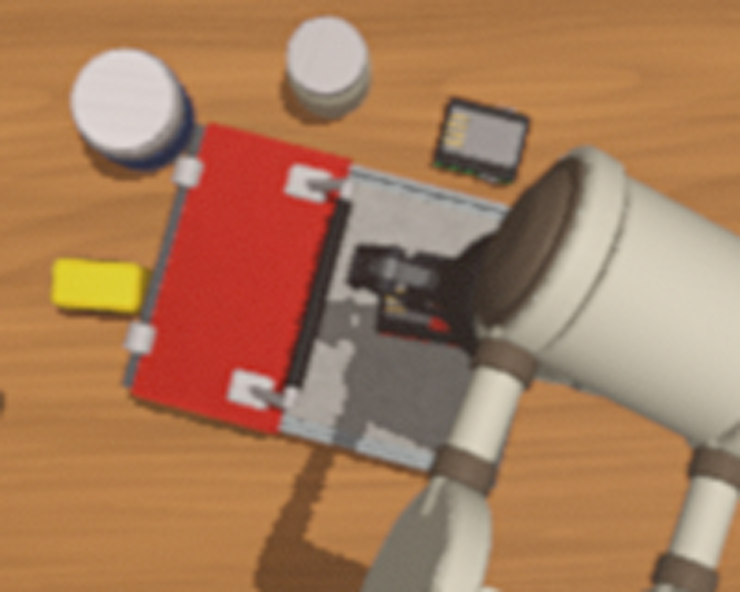

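Run:
```python
from plan import *
from cam import proj
f=np.radians(75);a=np.cos(f)*ex-np.sin(f)*ez; n=np.sin(f)*ex+np.cos(f)*ez
p,R=pose(-.130,.21,75,.173,-1)
for d in(.160,.173):
  for k in(.0425,.057): print(d,k,proj("side",p+d*a+k*n),proj("side",p+d*a+k*n)*3.7-np.array([240,100])*3.7)
d=np.load("side1.npz")["d"]; 
print(d[150:180,328:336].round(3))
```

```text
0.16 0.0425 [[330.55358628 170.68276528]] [[335.04826923 261.52623153]]
0.16 0.057 [[328.98810718 172.45481389]] [[329.25599655 268.08281139]]
0.173 0.0425 [[329.95215456 174.89780203]] [[332.82297188 277.12186753]]
0.173 0.057 [[328.38868002 176.7064654 ]] [[327.03811609 283.81392197]]
[[1.064 1.064 1.064 1.061 1.062 1.061 1.059 1.059]
 [1.069 1.07  1.093 1.093 1.098 1.063 1.058 1.061]
 [0.    1.073 1.094 1.095 1.103 1.617 1.06  1.061]
 [1.068 1.077 1.091 1.101 1.611 1.607 1.063 1.065]
 [1.067 1.079 1.09  1.101 1.581 1.577 1.064 1.062]
 [1.072 1.073 1.071 1.083 1.581 1.576 1.064 1.065]
 [1.074 1.072 1.073 1.072 1.07  1.068 1.062 1.066]
 [1.075 1.073 1.071 1.073 1.069 1.07  1.066 1.071]
 [1.071 1.072 1.07  1.069 1.067 1.072 1.068 1.069]
 [1.585 1.077 1.076 1.07  1.071 1.073 1.07  1.072]
 [1.579 1.093 1.092 1.091 1.087 1.08  1.07  1.09 ]
 [1.567 1.099 1.094 1.095 1.093 1.09  1.093 1.096]
 [1.105 1.096 1.093 1.098 1.095 1.093 1.095 1.105]
 [1.106 1.1   1.096 1.096 1.101 1.093 1.097 1.101]
 [1.11  1.101 1.1   1.095 1.097 1.096 1.104 1.103]
 [1.106 1.097 1.1   1.099 1.097 1.097 1.103 1.104]
 [1.112 1.102 1.101 1.1   1.098 1.095 1.104 1.105]
 [1.113 1.101 1.1   1.102 1.102 1.098 1.105 1.105]
 [1.104 1.105 1.105 1.109 1.102 1.099 1.106 1.111]
 [1.108 1.106 1.106 1.105 1.103 1.104 1.109 1.109]
 [1.111 1.108 1.107 1.108 1.105 1.105 1.11  1.113]
 [1.12  1.116 1.108 1.114 1.109 1.11  1.109 1.528]
 [1.519 1.521 1.115 1.119 1.116 1.114 1.112 1.526]
 [1.513 1.513 1.517 1.513 1.517 1.515 1.518 1.513]
 [1.512 1.517 1.513 1.51  1.506 1.512 1.503 1.512]
 [1.504 1.506 1.506 1.511 1.513 1.508 1.503 1.506]
 [1.503 1.502 1.505 1.5   1.502 1.505 1.501 1.5  ]
 [1.497 1.496 1.497 1.488 1.496 1.496 1.496 1.501]
 [1.498 1.494 1.495 1.494 1.496 1.491 1.454 1.447]
 [1.439 1.441 1.454 1.445 1.446 1.442 1.446 1.445]]
```

Run:
```python
from plan import *
from rig import get_calibration
f=np.radians(75);a=np.cos(f)*ex-np.sin(f)*ez; n=np.sin(f)*ex+np.cos(f)*ez
p,R=pose(-.130,.21,75,.173,-1)
c=get_calibration("side"); d=np.load("side1.npz")["d"]
for v in range(140,174):
  row=[]
  for u in range(326,337,3):
    r=np.linalg.inv(c["K"])@[u,v,1]; w=c["xyz"]+c["attitude"]@(r*[1,-1,-1]*d[v,u])-p
    row.append("%4d %4d %4d"%tuple(1e3*np.array([w@a,w@n,w@ey])))
  print(v," | ".join(row))
```

```text
140  270 -513 -181 |   63   69   -9 |   62   68   -1 |   60   67    6
141  269 -497 -176 |   67   67   -9 |   65   66   -1 |   62   71    7
142  269 -488 -173 |   69   69   -8 |   67   70    0 |   64   71    8
143  272 -483 -171 |   70   72   -7 |   69   70    0 |   67   70    8
144  274 -476 -168 |   74   70   -7 |   72   69    0 | -278 1048  258
145  277 -474 -167 |   77   67   -7 |   76   67    0 |   72   73   10
146  279 -466 -165 |   80   68   -7 |   80   62    0 |   77   67    8
147  279 -457 -161 |   82   70   -6 |   80   69    1 |   78   69    9
148  281 -451 -159 |   85   69   -6 |   83   68    1 |   81   71   10
149  283 -445 -157 |   87   70   -5 |   83   76    4 |   83   72   11
150  287 -443 -156 |   89   73   -4 |   87   72    3 |   86   72   11
151  287 -434 -153 |   93   68   -5 |  102   40   -4 |   89   71   11
152  287 -422 -149 |   97   67   -5 |  107   36   -4 |   91   72   12
153  287 -411 -145 |  101   64   -5 |  287 -427 -125 |   95   70   12
154  293 -416 -146 |  104   64   -5 |  280 -398 -117 |   96   74   13
155  294 -408 -143 |  104   70   -3 |  284 -396 -1
[... 579 characters left out ...]

164  308 -352 -123 |  136   54   -3 |  133   56    4 |  135   47   11
165  311 -347 -121 |  137   59   -2 |  136   56    5 |  138   47   11
166  310 -337 -118 |  141   56   -2 |  138   57    6 |  140   48   12
167  318 -345 -119 |  143   58   -1 |  142   54    5 |  142   49   12
168  315 -328 -114 |  147   55   -2 |  145   56    6 |  147   45   12
169  317 -324 -113 |  150   56   -1 |  148   55    6 |  149   47   13
170  317 -315 -110 |  153   55   -1 |  151   55    7 |  153   45   13
171  319 -310 -108 |  158   49   -2 |  155   53    7 |  317 -326  -77
172  321 -305 -106 |  320 -310  -96 |  160   47    6 |  320 -323  -75
173  322 -298 -104 |  320 -302  -93 |  321 -309  -83 |  318 -309  -72
```

Run:
```python
from plan import *
for x in np.arange(-.115,-.005,.01):
  o=[]
  for phi in range(78,20,-1):
    z=.106+.0145*np.cos(np.radians(phi)); t,s,al=lid(x,z,phi)
    if t>0 and s<.034 : o.append((phi,round(t,2),round(s,3)))
  print(round(x,3),o[:1],o[4:5],o[8:9],o[12:13])
```

```text
-0.115 [(40, np.float64(0.01), np.float64(-0.046))] [(36, np.float64(0.04), np.float64(-0.053))] [(32, np.float64(0.07), np.float64(-0.061))] [(28, np.float64(0.11), np.float64(-0.068))]
-0.105 [(75, np.float64(0.01), np.float64(0.033))] [(51, np.float64(0.01), np.float64(-0.017))] [(47, np.float64(0.02), np.float64(-0.024))] [(43, np.float64(0.04), np.float64(-0.032))]
-0.095 [(70, np.float64(0.09), np.float64(0.033))] [(66, np.float64(0.07), np.float64(0.023))] [(62, np.float64(0.06), np.float64(0.014))] [(58, np.float64(0.06), np.float64(0.006))]
-0.085 [(66, np.float64(0.16), np.float64(0.033))] [(62, np.float64(0.14), np.float64(0.024))] [(58, np.float64(0.13), np.float64(0.015))] [(54, np.float64(0.13), np.float64(0.007))]
-0.075 [(62, np.float64(0.22), np.float64(0.033))] [(58, np.float64(0.2), np.float64(0.024))] [(54, np.float64(0.2), np.float64(0.015))] [(50, np.float64(0.19), np.float64(0.007))]
-0.065 [(59, np.float64(0.27), np.float64(0.034))] [(55, np.float64(0.26), np.float64(0.025))] [(51, np.float64(0.25), np.float64(0.017))] [(47, np.float64(0.25), np.float64(0.009)
[... 213 characters left out ...]
), np.float64(0.033))] [(48, np.float64(0.37), np.float64(0.025))] [(44, np.float64(0.36), np.float64(0.017))] [(40, np.float64(0.35), np.float64(0.009))]
-0.035 [(49, np.float64(0.43), np.float64(0.034))] [(45, np.float64(0.41), np.float64(0.026))] [(41, np.float64(0.41), np.float64(0.018))] [(37, np.float64(0.4), np.float64(0.01))]
-0.025 [(46, np.float64(0.47), np.float64(0.034))] [(42, np.float64(0.46), np.float64(0.026))] [(38, np.float64(0.45), np.float64(0.019))] [(34, np.float64(0.45), np.float64(0.011))]
-0.015 [(43, np.float64(0.52), np.float64(0.034))] [(39, np.float64(0.5), np.float64(0.026))] [(35, np.float64(0.49), np.float64(0.019))] [(31, np.float64(0.49), np.float64(0.012))]
```

```bash
sed -i 's/^YP.*//' plan.py
cat >> plan.py <<'E'
def P(x,phi,dz=0,y=YP): return pose(x,.106+.0145*np.cos(np.radians(phi))+dz,phi,.160,-1,y)
E
cat > snap.py <<'E'
from rig import *; import cv2
def snap(k):
    im,_=read_camera("side"); c=im[140:280,260:400]
    cv2.imwrite(f"pics/s{k}.png",cv2.resize(c[:,:,::-1],None,fx=4,fy=4,interpolation=cv2.INTER_CUBIC))
E
python3 - <<'E'
from plan import *; from snap import *
f0=read_force(); print(f0)
print(line_to(*P(-.130,74),vel=.06,f_stop=6)); print(read_force()-f0,read_time_s())
for x,phi in[(-.115,74),(-.105,74),(-.095,69),(-.085,65)]:
    p,R=P(x,phi); s=line_to(p,R,vel=.03,f_stop=25); F=read_force()-f0
    print(x,s,np.round([F@ex,F@ey,F[2]],1),np.round(read_eef_pos()-p,4),round(read_time_s(),2),lid(x,.115,phi)[0])
snap(2)
E
```

```text
[-0.17762603  0.80578795 -0.17413156]
False
[ 0.21168096 -1.36339304 -0.56607681] 4.6333
-0.115 False [-1.1 -0.7  0.3] [ 0.      0.0001 -0.    ] 5.28 0.0
-0.105 False [-4.3 -1.  -1.8] [-0.     -0.0002 -0.0001] 5.77 0.02254509018036072
-0.095 False [-5.4 -1.  -1.7] [-0.0002 -0.0006 -0.0003] 6.07 0.09519038076152304
-0.085 False [-4.7 -1.6 -1.4] [-0.     -0.0003 -0.0002] 6.32 0.16032064128256512
```

View pics/s2.png

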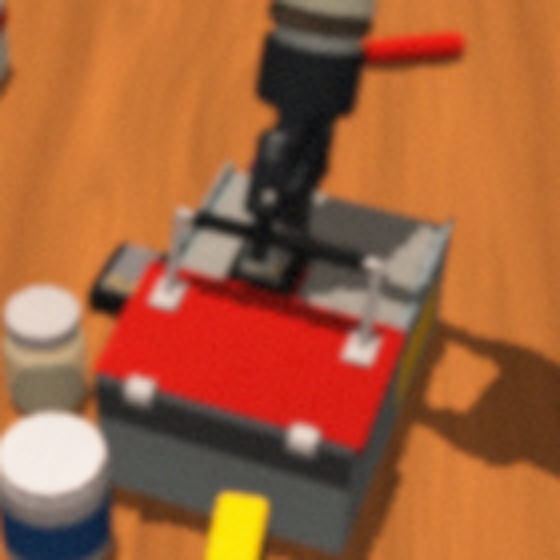

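Run:
```python
from cam import *; from plan import b
for th in(0,.1,.15,.2,.25):
    al=np.arctan2(.06,.116)+th;h=[.104-.1306*np.cos(al),.108+.1306*np.sin(al)]
    print(th,((proj("side",toW(b,[[h[0],-.064,h[1]],[h[0],.064,h[1]]]))-[260,140])*4).round())
```

```text
0 [[197. 222.]
 [366. 267.]]
0.1 [[194. 216.]
 [365. 261.]]
0.15 [[192. 213.]
 [364. 258.]]
0.2 [[190. 211.]
 [363. 256.]]
0.25 [[188. 209.]
 [362. 255.]]
```

```bash
cat > lidang.py <<'E'
from plan import *; from rig import *
def ang(im=None,d=None):
    if im is None: im,d=read_camera("side")
    c=get_calibration("side"); im=im.astype(int)
    v,u=np.nonzero((im[...,0]>130)&(im[...,1]<60)&(im[...,2]<60)&(d>0))
    r=np.c_[u,v,np.ones(len(u))]@np.linalg.inv(c["K"]).T*[1,-1,-1]*d[v,u][:,None]
    w=c["xyz"]+r@c["attitude"].T-O; q=np.c_[w@ex,w@ey,w[:,2]]
    k=(q[:,0]>-.01)&(q[:,0]<.13)&(abs(q[:,1])<.1)&(q[:,2]>.1); q=q[k]
    A=np.c_[q[:,:2],np.ones(len(q))]; 
    for _ in range(4):
        s=np.linalg.lstsq(A,q[:,2],rcond=None)[0]; e=abs(A@s-q[:,2]); A=A[e<.008];q=q[e<.008]
    return -np.arctan(s[0]),len(q)
E
python3 - <<'E'
from lidang import *
z=np.load("side0.npz"); print(ang(z["p"],z["d"])); print(ang())
E
```

```text
(np.float64(-0.0019300032351630089), 1612)
(np.float64(0.13914869148276196), 1743)
```

Run:
```python
from plan import *; from snap import *; from lidang import ang
for x,phi in[(-.078,63.5),(-.073,62)]:
    p,R=P(x,phi); s=line_to(p,R,vel=.03,f_stop=25); F=read_force()
    print(x,s,np.round([F@ex,F@ey,F[2]],1),round(read_time_s(),2),ang())
snap(3)
im,d=read_camera("top"); cv2.imwrite("pics/t3.png",cv2.resize(im[140:300,220:420,::-1],None,fx=4,fy=4,interpolation=cv2.INTER_CUBIC))
```

```text
-0.078 False [-4.4 -1.8 -1.5] 6.67 (np.float64(0.19464891913952642), 1849)
-0.073 False [-6.5 -0.2  0.3] 6.97 (np.float64(0.2235196400961911), 1869)
```

View pics/s3.png

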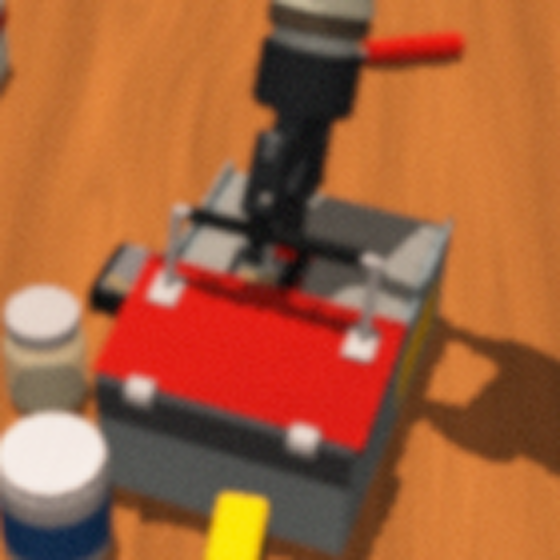

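View pics/t3.png

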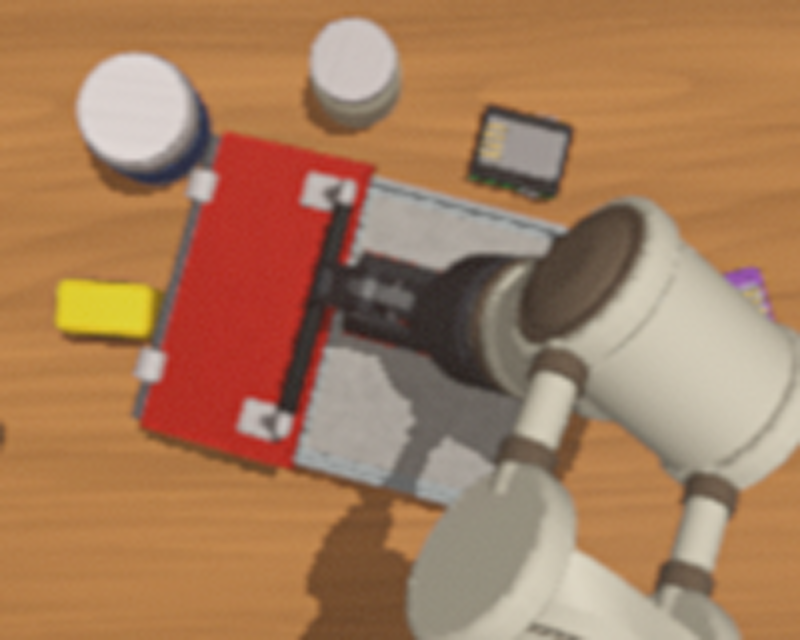

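Run:
```python
from plan import *; from snap import *; from lidang import ang
for x,phi in[(-.065,59.5),(-.055,56),(-.045,52)]:
    p,R=P(x,phi); s=line_to(p,R,vel=.03,f_stop=25); F=read_force()
    print(x,s,np.round([F@ex,F@ey,F[2]],1),round(read_time_s(),2),ang())
snap(4)
```

```text
-0.065 False [-9.9  2.8  3.2] 7.37 (np.float64(0.27085815586580486), 1933)
-0.055 False [-8.8  2.   4.1] 7.67 (np.float64(0.3249069399412715), 1968)
-0.045 False [-3.5 -2.6 -1.7] 7.98 (np.float64(0.3687930752650654), 1991)
```

View pics/s4.png

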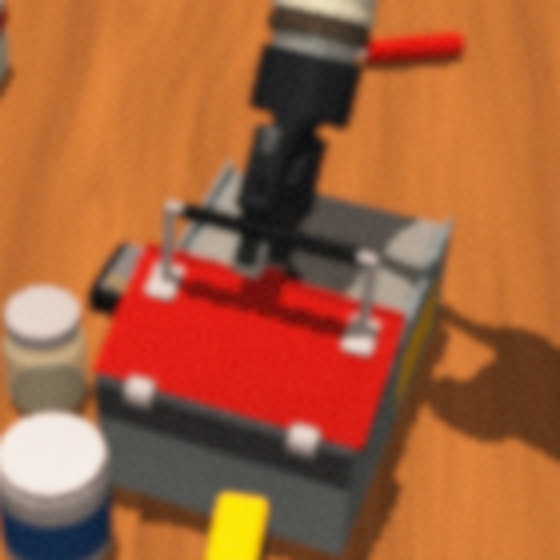

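Run:
```python
from plan import *; from snap import *; from lidang import ang
for x,phi in[(-.035,47),(-.025,43),(-.018,40.5),(-.010,38)]:
    p,R=P(x,phi); s=line_to(p,R,vel=.03,f_stop=25); F=read_force()
    print(x,s,np.round([F@ex,F@ey,F[2]],1),round(read_time_s(),2),ang())
sleep(.5);F=read_force();print(np.round([F@ex,F@ey,F[2]],1))
snap(5)
im,d=read_camera("top"); cv2.imwrite("pics/t5.png",cv2.resize(im[140:300,220:420,::-1],None,fx=4,fy=4,interpolation=cv2.INTER_CUBIC))
```

```text
-0.035 False [-2.9 -1.5 -2.5] 8.43 (np.float64(0.41015827153087353), 2024)
-0.025 False [-2.3 -1.5 -3. ] 8.8 (np.float64(0.4542263932946758), 2027)
-0.018 False [-2.6 -1.  -2.9] 9.12 (np.float64(0.48294337636848356), 2027)
-0.01 False [-2.5 -0.5 -2.7] 9.47 (np.float64(0.5148659222448557), 2027)
[-2.1 -0.2 -3.6]
```

View pics/s5.png

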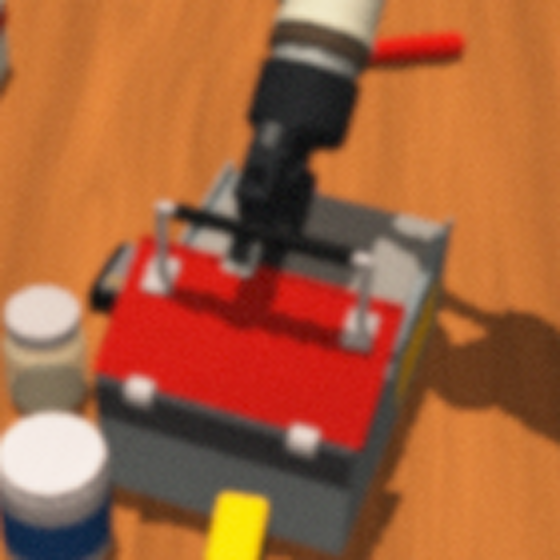

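View pics/t5.png

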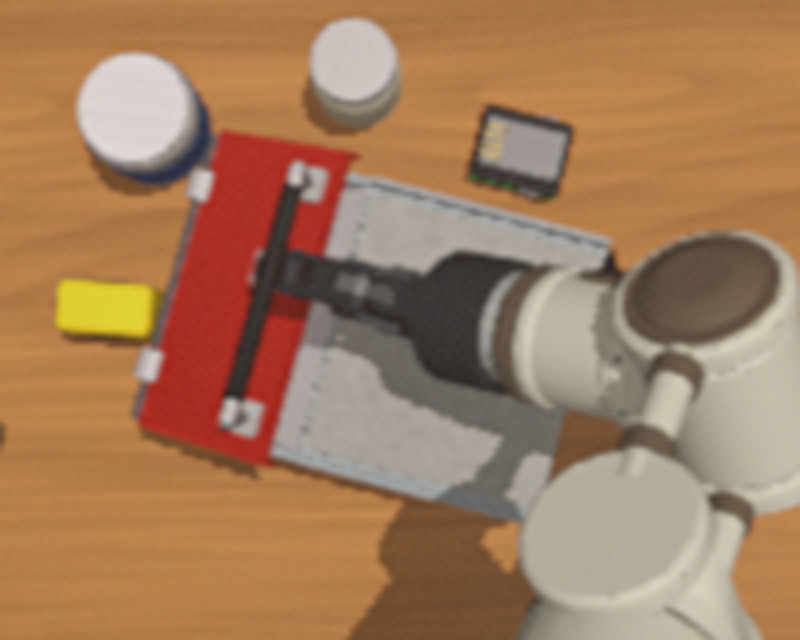

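Run:
```python
from plan import *; from snap import *; from lidang import ang
def go(x,phi,v=.04):
    p,R=P(x,phi); s=line_to(p,R,vel=v,f_stop=25); F=read_force()
    print(x,s,np.round([F@ex,F@ey,F[2]],1),round(read_time_s(),2),ang())
go(.002,35,.03); sleep(.4)
for x,phi in[(-.018,40),(-.035,45.5),(-.055,52),(-.075,58.5),(-.095,67),(-.110,72),(-.135,74)]: go(x,phi)
print(line_to(P(-.16,74,.12)[0],vel=.12,f_stop=15),read_time_s())
snap(6)
im,d=read_camera("top"); cv2.imwrite("pics/t6.png",cv2.resize(im[140:300,220:420,::-1],None,fx=4,fy=4,interpolation=cv2.INTER_CUBIC))
```

```text
0.002 False [-2.8  0.3 -4.5] 10.52 (np.float64(0.5641491040293733), 1994)
-0.018 False [-2.5  2.2 -3.4] 11.41 (np.float64(0.483332654717514), 2028)
-0.035 False [-1.8  1.3 -2.9] 11.82 (np.float64(0.41503674403009716), 2020)
-0.055 False [-2.8  0.9 -3.1] 12.21 (np.float64(0.3131497072309772), 1964)
-0.075 False [-3.8 -0.  -1.6] 12.55 (np.float64(0.19907401369482922), 1831)
-0.095 False [-4.3  0.3 -2.4] 12.9 (np.float64(0.06636733161137534), 1671)
-0.11 False [ 0.7 -0.5 -0.1] 13.2 (np.float64(-0.004906727495911971), 1615)
-0.135 False [-0.2  0.3 -0.5] 13.88 (np.float64(-0.002761649512032276), 1622)
False 15.1083
```

View pics/s6.png

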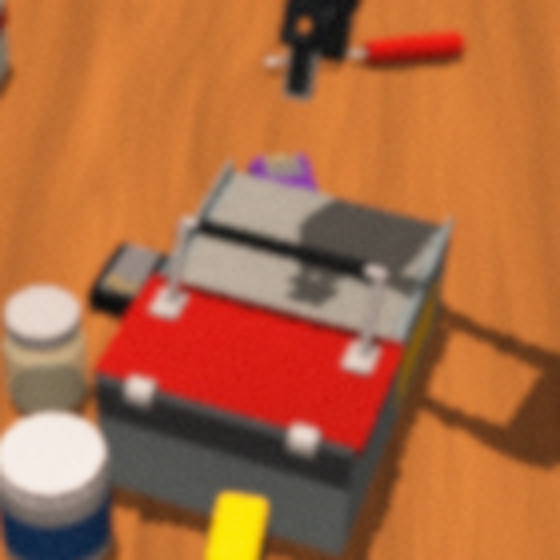

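View pics/t6.png

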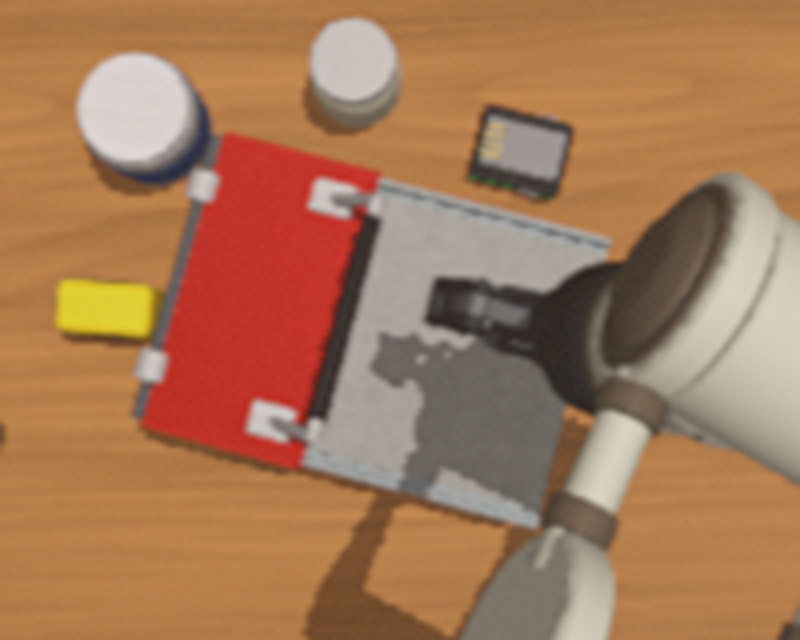

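The shelf is empty and the lid is shut: side crop with the lid at about (250,360), measured angle about 0. The jar, tin, tape and good pack are where they were. The gripper is clear of everything.

Run:
```python
from rig import *; from lidang import ang
sleep(.5); print(ang(),read_force(),read_time_s()); hand_in()
```

```text
(np.float64(-0.0031977026827367376), 1621) [-0.00149604 -0.18107218  0.11640859] 15.7583
the job is handed in; nothing more can be done
```

The spent pack went over the rim into the hopper, the lid is shut again, and I handed the job in at about 15.8 s. With the gripper open and tilted, the front finger held the lid up by its handle. The rear finger pushed the red-taped pack along the shelf.

**Lid during the push:** from the depth image it stood at 0.14, then 0.22, then up to 0.56 rad. I kept it up for about 1 s after the push ended, then backed off so it closed against the finger.

**Last checks:**
- The shelf is empty and the lid reads about 0 rad.
- The tool force is about zero, so the gripper touches nothing.
- The good pack, jar, tin and tape measure look unmoved. The screwdriver and hammer were not rechecked in full, but the arm did not go near them.

**Not confirmed:**
- **Pack in the hopper:** I could not see it there because the lid hides it. I infer it from the empty shelf, the finger passing the rim, and the force settling to the lid's own load.
- **Force rise:** the tool force rose briefly to about 10 N when the rear finger was 55 to 65 mm before the rim. I put this down to the handle rolling against the finger's knuckle, because the force acted along the finger. I could not rule out light contact between the pack and the lid.

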